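Hold a sensor block in the corner of its mounting plate

TASK

Take the sensor block to the grey mounting plate and turn it so that its brass port faces the brass hose tail on the plate's pillar. Stand it flat on the plate, press it into the corner so that it sits flush and pushes against both fences at once, and finish while still holding it pressed there with the gripper fingers, so that I can screw it down from below. Leave the jar, the screwdriver and the brass adapter where they are.

Things in the scene. Friction and masses are not known exactly. Their poses are not given: they have to be found in the camera images.
- block_center (a point): centre (half-way up) of the loose sensor block: a smooth aluminium box 50 x 50 mm in plan and 80 mm tall, about 0.3 to 0.6 kg, standing upright on the bench, so its centre is 40 mm above its underside. z up; the brass port sticks out of its -y side, black vent slots mark its -x side; the +x and -x sides are clear to grip
- block_port (a point): tip of the block's brass port: a round stub along the block's -y axis, 30 mm above the underside, reaching 16 mm out of the -y side (18 mm diameter at its collar, 12 mm beyond). Axes as the block's
- block: the same sensor block; origin at the centre of its underside, axes as the block's
- plate: fixed dark grey metal mounting plate, 180 x 180 mm, 10 mm thick, flat on the bench; origin at the centre of its underside, x and y along its edges, z up. Its fences make an inside corner at plate x = 50 mm, y = 50 mm, open to -x and -y. A rightly seated block has its centre at plate x = 25, y = 25, z = 50 mm, port to plate -y, axes parallel to the plate's
- hose_tail (a point): tip of the brass hose tail (12 mm diameter), fixed, at plate x = 25, y = -56, z = 40 mm; it points to plate +y, out of a steel pillar (26 x 20 mm, top 55 mm above the bench) centred at plate x = 25, y = -78 mm. Axes as the plate's
- long_fence: the long fence, fixed on the plate: steel bar 120 mm along plate y, 12 mm thick, its top 20 mm above the plate's upper face (30 mm above the bench). Origin at the centre of its underside, at plate x = 56 mm, y = 2 mm, z = 10 mm; its inner face is at plate x = +50 mm. Rigid, smooth
- short_fence: the short fence, fixed on the plate: steel bar 70 mm along plate x, 12 mm thick, its top 20 mm above the plate's upper face. Origin at the centre of its underside, at plate x = 15 mm, y = 56 mm, z = 10 mm; its inner face is at plate y = +50 mm. Rigid, smooth
- jar: bystander: closed glass jar, 56 mm diameter, 85 mm tall, upright; origin at the centre of its underside
- driver: bystander: screwdriver 160 mm long lying on the bench roughly along x, origin beneath it about the middle
- adapter: bystander: brass pipe adapter, 32 mm diameter, 34 mm tall, upright; origin at the centre of its underside
Not all that is in view belongs to the job. Leave any purple look-alike of the block alone.

How it is judged:
By the outcome, as a careful person would: the job done as asked, in the order asked, and still so for the second after the job is handed in, while the arm keeps its last pose, push and grip.
It also fails if it takes over 48 s, if anything falls off the work surface, if the arm or the gripper's body presses on something with over 40 N, if the wrist force passes 120 N, or if a joint passes its speed limit or range.

ROBOT

A 7-joint arm with a two-finger parallel gripper is mounted at the origin on the work surface. World frame = base frame: x ahead of the robot, y to its left, z up, the work surface at z = 0. Lengths are in m, angles in rad, forces in N, time in s.
With the tool pointing down it reaches from about 0.4 to 0.875 m from the base axis. Payload 19.3 kg.
Tool frame: the origin (TCP) lies midway between the tips of the shut fingers; the grasp point (between the pads) lies 19 mm behind it (tcp_to_grasp is the z of the grasp point in the tool frame, in m); z points along the fingers, y is the line along which they close (so a half turn about z gives the same grasp; the last joint's range is limited). The gripper opens to 85 mm and grips with 20 to 120 N. Pads are 22 mm wide; open, the fingers measure 114 mm over their backs; the gripper's body (76 mm by 85 mm) begins 54 mm behind the grasp point. The pads swing forward as they close: fully open they stand 13 mm farther back than shut.
Start: joints at [1.107, 0.521, -0.036, 1.599, 0.021, 1.021, -0.113], TCP at [0.24, -0.577, 0.231] pointing down, gripper open.
Joint ranges: [-2.91, 2.91], [-0.3, 2.13], [-1.5, 1.42], [0.17, 2.43], [-1.26, 4.41], [0.16, 1.93], [-2.52, 2.52]. Speed limits (rad/s): [1.89, 1.89, 2.39, 2.39, 3.01, 3.01, 3.01].

INTERFACE

Orientations are given as [roll, pitch, yaw] about the fixed x, y, z axes, in that order (R = Rz(yaw) Ry(pitch) Rx(roll)).
In Python, from workcell import * gives the robot as it stands.
- The arm moves only by the tool send_rows, never from a script. Its argument "increments" is a list of rows, each a list of 3 entries, a list of its own where there are three numbers: the shift along the tool's x, y, z in mm, then the turn, a rotation vector about the tool's x, y, z in degrees, then the gripper's target within -1 to 1 (fully open at 1, half-way at 0, shut at -1). In form: [[[x, y, z], [wx, wy, wz], grip], ...]. A call has 1 to 10 rows; each row is the pose to reach, as a shift and turn from the pose commanded when the call began, along the tool's axes at that moment; what a row does not reach only later rows make up. A row lasts 1/10 s, in which the tool goes at most 50 mm and 8.59 degrees, less where a joint would pass 70% of its speed; a pose out of reach is approached as far as the arm can. A call with a gripper value outside its range is refused whole. The fingers move at their own pace and stop on an object; "newtons" is the grip in N (left out, the last holds). Time passes only in rows, so rows that repeat a pose let the fingers close. It gives the time, the measured TCP pose, the force, the opening and the grip force at its end, in the units of the state.
- observe(): the state, without advancing time (a new reading comes with each control period).
- grab_frame(name): name is "side" or "top"; returns the picture (480x640x3 uint8, blue, green, red); there is no depth.
- camera_params(name): a dict with "fovy" (degrees; the focal length in pixels is half the picture's height over the tangent of half this angle, whatever the lens; pixels are square), "cx", "cy" (the principal point, pixels), "extrinsics" (4x4, takes a point from world to camera coordinates). Camera axes: x right, y down, z forward; pixel columns grow to the right and rows downward; lengths in m; the calibration is good to about 2 mm. A picture is of the moment at which its call begins. camera_params takes no time and is no camera call.
- job_done(): hands the job in; it is judged then, once.
The state is a dict: "clock": time; "qpos": joint angles; "qd": joint speeds; "joint_efforts": joint torques, N m; "position": TCP position; "tool_rot": TCP orientation; "force": force on the tool from outside, world axes, zero at the start; "moment": the same for the moment, N m; "grip_width": finger opening in m; "finger_force": force on a finger pad.
Only numpy, scipy, OpenCV 4.12 (cv2) and the standard library are available. Lean on these libraries where they do the work, as an engineer would, in place of code of your own. Each camera call takes 0.05 s, during which the arm holds its last target. There are 200 camera calls.

## Working session

There is one attempt and no reset: what is moved stays moved. The work goes in short steps, Python scripts to look and compute and a tool call to move; the robot and the scene stay as the last step left them, time stands still between calls to the robot, and variables do not carry over. Pictures are saved under pics/ and viewed, at most 10 in all, crops included, and the job is handed in when it is done.

Besides the shell and the picture viewer there is one more tool, called as name([rows], argument=value, ...), one row to a line, values as JSON. send_rows: Moves the arm, as the interface text tells. Its arguments: {"type":"object","properties":{"increments":{"type":"array"},"newtons":{"type":"number"}},"required":["increments"]}

```bash
mkdir -p pics
python3 - <<'E'
from workcell import *
import cv2
print(observe())
for n in("side","top"):
    cv2.imwrite(f"pics/{n}0.png",grab_frame(n)); print(n,camera_params(n))
E
```

```text
{'clock': 0.0, 'qpos': array([ 1.10677498,  0.52199772, -0.03635296,  1.6000038 ,  0.02119321,
        1.02109054, -0.11279942]), 'qd': array([ 6.04344841e-04, -2.44399188e-04,  9.06459315e-05, -4.56401199e-04,
       -8.87819199e-05,  7.61899653e-04,  1.05757803e-03]), 'joint_efforts': array([-4.92319268e-04, -9.27117920e+01,  1.97961710e+00, -3.69931090e+01,
        1.77969213e-02,  8.24380433e-03,  8.80863399e-05]), 'position': array([ 0.23967822, -0.57685447,  0.2307371 ]), 'tool_rot': array([-3.14047953e+00,  6.09121728e-05,  3.93830518e-01]), 'force': array([-0.33585505,  0.52809502, -0.23957973]), 'moment': array([-0.01569756, -0.00653404,  0.00713978]), 'finger_force': 0.0, 'grip_width': 0.08544990543523777}
side {'fovy': 55.77621575887041, 'cx': 315.1342038706844, 'cy': 237.61958229685027, 'extrinsics': array([[-0.63785048, -0.76977727,  0.02428403,  0.37545511],
       [-0.42140745,  0.32244591, -0.84761099,  0.31110377],
       [ 0.64464139, -0.55088255, -0.53006216,  0.48182418],
       [ 0.        ,  0.        ,  0.        ,  1.        ]])}
top {'fovy': 56.35055534511528, 'cx': 322.8006122518359, 'cy': 240.7848986157618, 'extrinsics': array([[ 0.00170141, -0.99998406, -0.00538358, -0.01321468],
       [-0.99789277, -0.00134861, -0.06487072,  0.60526499],
       [ 0.06486243,  0.00548261, -0.99787915,  0.71326041],
       [ 0.        ,  0.        ,  0.        ,  1.        ]])}
```

View pics/top0.png

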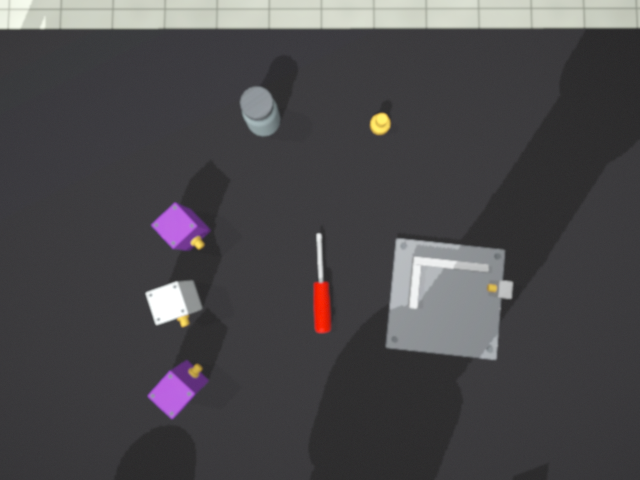

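View pics/side0.png

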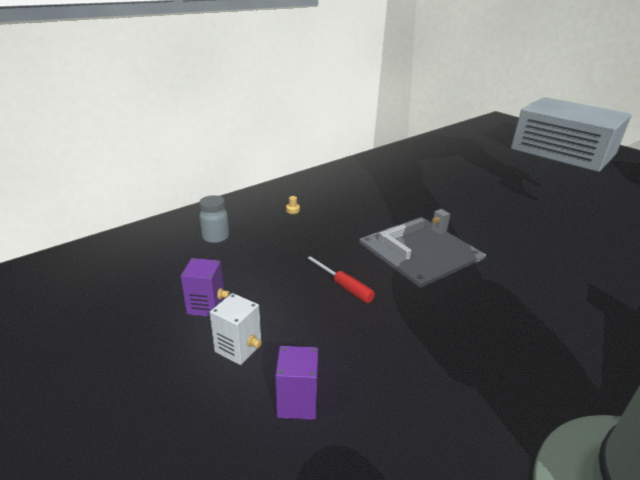

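Top view: the white block's top face is around (168,303) with its port at (183,321). The plate spans (396,239) to (497,359), with the fence corner near (415,262) and the tail at (493,288). The side view agrees: block at (235,325), plate at (422,250). Next I'll zoom for corner pixels.

Run:
```python
import cv2,numpy as np
t=cv2.imread("pics/top0.png");s=cv2.imread("pics/side0.png")
def c(im,x,y,w,h,k): return cv2.resize(im[y:y+h,x:x+w],(400,300),interpolation=cv2.INTER_CUBIC)
cv2.imwrite("pics/comp.png",np.vstack([np.hstack([c(t,135,265,80,60,5),c(t,375,210,160,160*3//4+0,0)]),np.hstack([c(s,200,285,100,75,0),c(s,350,200,140,105,0)])]))
```

```text
(no output)
```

View pics/comp.png

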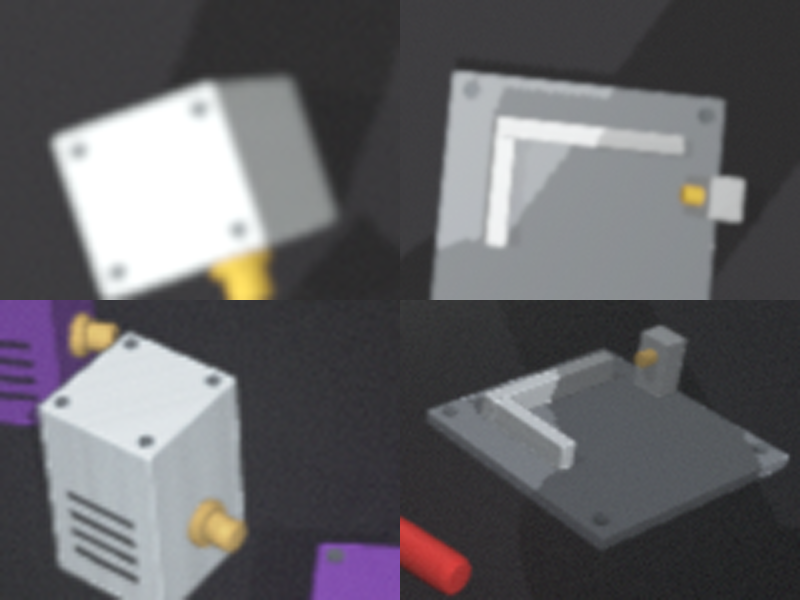

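```bash
cat > h.py <<'E'
from workcell import *
import numpy as np, cv2
from scipy.optimize import least_squares
def proj(n,P):
    p=camera_params(n);E=p["extrinsics"];f=240/np.tan(np.radians(p["fovy"]/2))
    c=np.asarray(P)@E[:3,:3].T+E[:3,3]
    return c[:,:2]/c[:,2:]*f+[p["cx"],p["cy"]]
def world(q,L):
    c,s=np.cos(q[2]),np.sin(q[2]);L=np.asarray(L,float)/1000
    return L@np.array([[c,s,0],[-s,c,0],[0,0,1]])+[q[0],q[1],0]
def fit(obs,q0):
    r=lambda q:np.concatenate([(proj(n,world(q,L))-px).ravel() for n,L,px in obs])
    s=least_squares(r,q0,x_scale=[.01,.01,.1],loss="soft_l1"); return s.x,np.round(r(s.x).reshape(-1,2),1)
E
cat > m.py <<'E'
from h import *
A=np.array
tb=A([(52,137),(215,82),(267,247),(103,298),(337,217)])/5+[135,265]
sb=(A([(40,406),(130,333),(237,378),(152,460)])-[0,300])/4+[200,285]
T=[(-25,25,80),(25,25,80),(25,-25,80),(-25,-25,80)]
ot=("top",T+[(25,-25,0)],tb); os_=("side",T,sb)
tp=np.vstack([(A([(455,71),(725,99),(499,117),(686,136),(684,154),(487,245),(505,246)])-[400,0])/2.5+[375,210],[(497,359),(387,348)]])
LP=[(90,90,10),(90,-90,10),(62,62,30),(62,-58,30),(50,-58,30),(-20,62,30),(-20,50,30),(-90,-90,10),(-90,90,10)]
sp=(A([(428,412),(605,350),(788,458),(602,540)])-[400,300])/(400/140)+[350,200]
pt=("top",LP,tp);ps=("side",[(90,90,10),(90,-90,10),(-90,-90,10),(-90,90,10)],sp)
for nm,o in(("bT",[ot]),("bS",[os_]),("b",[ot,os_]),("pT",[pt]),("pS",[ps]),("p",[pt,ps])):
    q,r=fit(o,[.5,.2 if nm[0]=="b" else -.2,.3 if nm[0]=="b" else 0]);print(nm,q.round(4),np.degrees(q[2]).round(2),"rms",np.sqrt((r**2).mean()).round(2))
    if len(nm)==1: print(r.tolist())
E
python3 m.py
```

```text
bT [ 0.5081  0.2196 -1.2434] -71.24 rms 0.42
bS [ 0.5064  0.2187 -1.2221] -70.02 rms 0.29
b [ 0.5075  0.2191 -1.2365] -70.85 rms 0.59
[[0.7, 0.6], [-0.0, 0.6], [-0.2, -0.5], [0.7, 0.4], [0.5, 0.8], [-1.0, -0.1], [-0.3, -0.7], [-0.1, -0.0], [-1.2, -0.3]]
pT [ 0.5114 -0.2153 -0.0996] -5.71 rms 0.26
pS [ 0.5092 -0.2147 -0.1112] -6.37 rms 0.41
p [ 0.5111 -0.2153 -0.1019] -5.84 rms 0.47
[[-0.1, 0.1], [0.5, 0.1], [0.0, -0.0], [-0.2, 0.1], [0.0, 0.3], [0.2, -0.1], [0.5, 0.3], [-0.1, 0.8], [-0.4, 0.1], [-1.1, -0.5], [-1.0, -0.9], [-0.2, -0.9], [0.1, -0.1]]
```

```bash
cat >> h.py <<'E'
from scipy.spatial.transform import Rotation as Ro
def go(p,yaw,q=None):
    """shift (mm) and turn (deg) in the present tool axes to reach TCP p, tool down, yaw deg"""
    s=observe();R=Ro.from_euler("xyz",s["tool_rot"])
    print("d",R.inv().apply(np.array(p)-s["position"]).round(4)*1000,"w",(R.inv()*Ro.from_euler("xyz",[np.pi,0,np.radians(yaw)])).as_rotvec(degrees=True).round(2))
E
python3 -c "
from h import *
go([.5,-.15,.23],19.1)
go([.5075,.219,.14],19.1)"
```

```text
d [ 404.2 -294.3    1. ] w [-0.06  0.01  3.46]
d [ 552.7 -632.1   91.4] w [-0.06  0.01  3.46]
```

send_rows([
  [[40,-29,0],[0,0,0],1],
  [[80,-58,0],[0,0,1],1],
  [[120,-87,0],[0,0,2],1],
  [[160,-116,0],[0,0,3],1],
  [[200,-145,0],[0,0,3.4],1],
  [[240,-174,0],[0,0,3.4],1],
  [[280,-203,0],[0,0,3.4],1],
  [[320,-232,0],[0,0,3.4],1],
  [[360,-262,0],[0,0,3.4],1],
  [[404,-294,0],[0,0,3.4],1],
])

```text
clock: 1.1
position: [0.4983, -0.1525, 0.2313]
tool_rot: [3.142, 0.0, 0.334]
force: [0.9, -0.8, -0.6]
grip_width: 0.0853
finger_force: 0.0
```

```bash
python3 -c "
from h import *
print(observe()['qpos'],observe()['clock'])
go([.5075,.219,.15],19.1)"
```

```text
[ 0.3202864   0.36122616 -0.17656568  1.86538363  0.07807005  0.92169032
 -1.12887987] 1.1
d [ 130.6 -347.9   81.3] w [0.   0.01 0.05]
```

send_rows([
  [[14,-37,0],[0,0,0],1],
  [[28,-75,0],[0,0,0],1],
  [[44,-117,0],[0,0,0],1],
  [[60,-160,10],[0,0,0],1],
  [[76,-203,20],[0,0,0],1],
  [[92,-245,35],[0,0,0],1],
  [[108,-288,50],[0,0,0],1],
  [[122,-325,65],[0,0,0],1],
  [[130.6,-348,81],[0,0,0],1],
  [[130.6,-348,81],[0,0,0],1],
])

```text
clock: 2.1
position: [0.5052, 0.2206, 0.1482]
tool_rot: [-3.14, 0.003, 0.339]
force: [-0.1, -0.3, 0.1]
grip_width: 0.0852
finger_force: 0.0
```

Run:
```python
from h import *
s=observe();print(s['qpos'])
t=grab_frame("top");d=grab_frame("side")
cv2.imwrite("pics/c1.png",np.hstack([cv2.resize(t[230:380,95:225],(390,450)),cv2.resize(d[200:390,150:330],(400,450))]))
for p in ([.5075,.219,.036],[.5075,.219,.15]): go(p,19.1)
```

```text
[-0.3245642   0.52243714 -0.26450087  1.8608111   0.18301705  0.78439076
 -1.91727588]
d [  1.7  -1.6 113.8] w [0.02 0.08 0.11]
d [ 1.6 -1.5 -0.2] w [0.02 0.08 0.11]
```

View pics/c1.png

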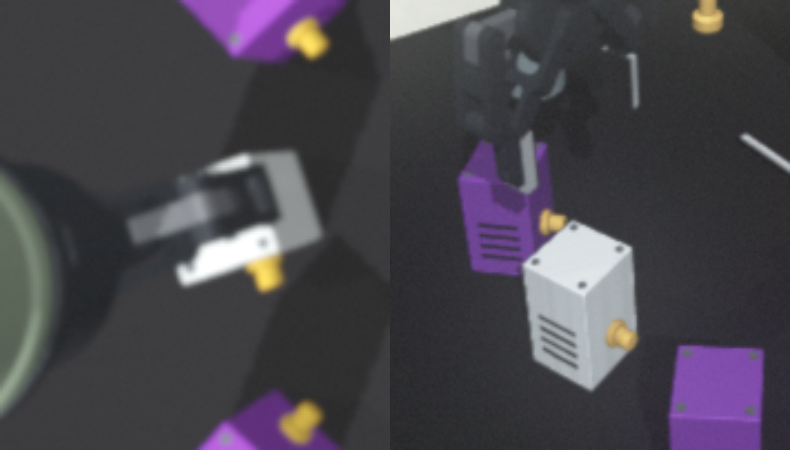

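The gripper hovers with its fingers across the block's ±x sides and the port is clear, in the top crop at about (265,270). I'll descend and grip.

send_rows([
  [[1.6,-1.5,20],[0,0,0],1],
  [[1.6,-1.5,45],[0,0,0],1],
  [[1.6,-1.5,70],[0,0,0],1],
  [[1.6,-1.5,90],[0,0,0],1],
  [[1.6,-1.5,103],[0,0,0],1],
  [[1.6,-1.5,113],[0,0,0],1],
  [[1.6,-1.5,113],[0,0,0],0],
  [[1.6,-1.5,113],[0,0,0],-1],
  [[1.6,-1.5,113],[0,0,0],-1],
  [[1.6,-1.5,113],[0,0,0],-1],
], newtons=60)

```text
clock: 3.2
position: [0.5085, 0.2193, 0.0383]
tool_rot: [-3.141, -0.002, 0.334]
force: [-0.2, -0.7, 8.0]
grip_width: 0.0493
finger_force: 63.2
```

send_rows([
  [[0,0,0],[0,0,0],-1],
  [[0,0,0],[0,0,0],-1],
  [[0,0,0],[0,0,0],-1],
  [[0,0,0],[0,0,0],-1],
])

```text
clock: 3.6
position: [0.5085, 0.2193, 0.0383]
tool_rot: [-3.141, -0.002, 0.334]
force: [-0.7, -0.5, 7.4]
grip_width: 0.0497
finger_force: 63.2
```

send_rows([
  [[0,0,-10],[0,0,0],-1],
  [[0,0,-25],[0,0,0],-1],
  [[0,0,-45],[0,0,0],-1],
  [[0,0,-65],[0,0,0],-1],
  [[0,0,-85],[0,0,0],-1],
  [[0,0,-100],[0,0,0],-1],
  [[0,0,-110],[0,0,0],-1],
  [[0,0,-110],[0,0,0],-1],
])

```text
clock: 4.4
position: [0.5085, 0.2193, 0.1491]
tool_rot: [-3.141, -0.002, 0.334]
force: [0.5, -0.2, -4.6]
grip_width: 0.0493
finger_force: 63.1
```

Run:
```python
from h import *
s=observe();print(s['clock'],s['force'],s['grip_width'],s['position'])
# hover: seat minus 20 mm in plate x and y
q=[.5111,-.2153,-.1019]
p=world(q,[(10,10,0)])[0];print(p)
p[2]=s['position'][2];go(p,84.1)
```

```text
4.4 [ 0.53847322 -0.22657429 -4.59698261] 0.04934840235321144 [0.5085098  0.21931355 0.14910226]
[ 0.52206536 -0.20636911  0.        ]
d [-1.269e+02  4.066e+02 -4.000e-01] w [  0.07  -0.13 -64.95]
```

send_rows([
  [[-8,27,0],[0,0,-3],-1],
  [[-20,65,0],[0,0,-9],-1],
  [[-34,109,0],[0,0,-16],-1],
  [[-48,153,0],[0,0,-23],-1],
  [[-62,198,0],[0,0,-30],-1],
  [[-76,243,0],[0,0,-37],-1],
  [[-90,288,0],[0,0,-44],-1],
  [[-103,330,0],[0,0,-51],-1],
  [[-115,370,0],[0,0,-58],-1],
  [[-122,392,0],[0,0,-63],-1],
])

```text
clock: 5.4
position: [0.5203, -0.1951, 0.1465]
tool_rot: [-3.14, 0.001, 1.435]
force: [0.4, 0.8, -4.5]
grip_width: 0.0492
finger_force: 63.6
```

Run:
```python
from h import *
t=grab_frame("top");d=grab_frame("side")
s=observe();print(s['clock'],s['force'],s['qpos'])
cv2.imwrite("pics/c2.png",np.hstack([cv2.resize(t[210:380,370:530],(400,425)),cv2.resize(d[130:300,340:500],(400,425))]))
go([.5221,-.2064,.15],84.1)
```

```text
5.5 [ 0.81103361  1.51470805 -4.08953382] [ 0.61488532  0.56178697 -0.503383    1.84292313  0.35712315  0.82873722
 -0.20775951]
d [-10.8   3.4  -3.7] w [-0.08  0.04 -2.07]
```

View pics/c2.png

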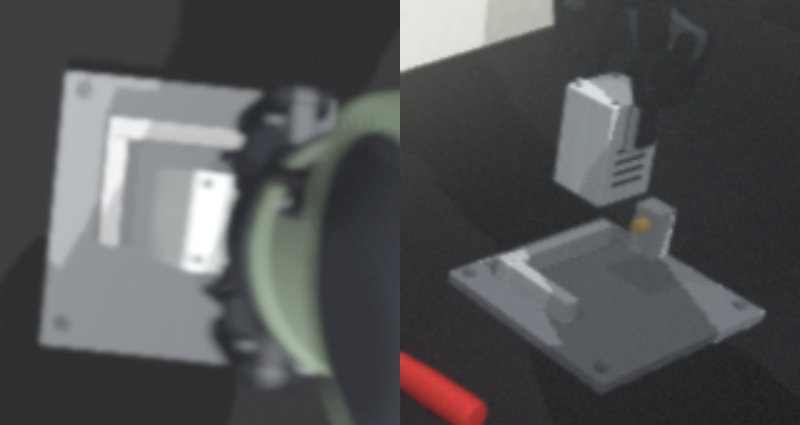

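Block held square above the plate, port away from the side camera toward the pillar, and clear of both fences. I'll lower it inside the corner with about 15 mm to spare.

send_rows([
  [[-5,2,0],[0,0,-1],-1],
  [[-10.8,3.4,5],[0,0,-2],-1],
  [[-10.8,3.4,25],[0,0,-2],-1],
  [[-10.8,3.4,45],[0,0,-2],-1],
  [[-10.8,3.4,65],[0,0,-2],-1],
  [[-10.8,3.4,77],[0,0,-2],-1],
  [[-10.8,3.4,85],[0,0,-2],-1],
  [[-10.8,3.4,85],[0,0,-2],-1],
  [[-10.8,3.4,85],[0,0,-2],-1],
])

```text
clock: 6.4
position: [0.5236, -0.2023, 0.0628]
tool_rot: [3.141, 0.0, 1.469]
force: [-0.2, 0.1, -3.7]
grip_width: 0.0497
finger_force: 63.5
```

Run:
```python
from h import *
s=observe();print(s['clock'],s['force'],s['moment'],s['position'],s['tool_rot'])
go([.5221,-.2064,.0483],84.1)
```

```text
6.4 [-0.20590798  0.09520885 -3.67143898] [ 0.03797695 -0.01942789 -0.06449488] [ 0.52363007 -0.20227222  0.06278261] [3.14102780e+00 5.47934517e-05 1.46920603e+00]
d [-4.3 -1.1 14.5] w [0.03 0.   0.08]
```

send_rows([
  [[-3,-1,5],[0,0,0],-1],
  [[-3,-1,9],[0,0,0],-1],
  [[-3,-1,11.5],[0,0,0],-1],
  [[-3,-1,12.5],[0,0,0],-1],
  [[-3,-1,13],[0,0,0],-1],
  [[-3,-1,13.5],[0,0,0],-1],
  [[-3,-1,14],[0,0,0],-1],
  [[-3,-1,14],[0,0,0],-1],
])

```text
clock: 7.2
position: [0.522, -0.2053, 0.0483]
tool_rot: [3.142, 0.0, 1.469]
force: [-0.2, 0.3, -4.3]
grip_width: 0.0494
finger_force: 63.8
```

Not touching yet, so I'll step down in small increments.

send_rows([
  [[0,0,0.3],[0,0,0],-1],
  [[0,0,0.6],[0,0,0],-1],
  [[0,0,0.6],[0,0,0],-1],
])

```text
clock: 7.5
position: [0.522, -0.2053, 0.0483]
tool_rot: [3.141, 0.0, 1.469]
force: [-4.4, 0.1, 10.5]
grip_width: 0.0499
finger_force: 65.3
```

send_rows([
  [[0,0,0.3],[0,0,0],-1],
  [[0,0,0.6],[0,0,0],-1],
  [[0,0,0.6],[0,0,0],-1],
])

```text
clock: 7.8
position: [0.522, -0.2054, 0.0483]
tool_rot: [3.141, 0.001, 1.469]
force: [-8.7, 1.1, 22.6]
grip_width: 0.0495
finger_force: 66.7
```

send_rows([
  [[0,0,-0.7],[0,0,0],-1],
  [[2,3,-0.7],[0,0,0],-1],
  [[5,6,-0.7],[0,0,0],-1],
  [[8,9,-0.7],[0,0,0],-1],
  [[10,11,-0.7],[0,0,0],-1],
  [[10,11,-0.7],[0,0,0],-1],
])

```text
clock: 8.4
position: [0.5348, -0.1964, 0.0483]
tool_rot: [3.14, 0.0, 1.469]
force: [0.6, 0.3, 7.7]
grip_width: 0.0491
finger_force: 64.7
```

send_rows([
  [[0,0.5,0],[0,0,0],-1],
  [[0,1,0],[0,0,0],-1],
  [[0,1,0],[0,0,0],-1],
])

```text
clock: 8.7
position: [0.5352, -0.1965, 0.0483]
tool_rot: [3.141, 0.0, 1.469]
force: [-3.5, 1.0, 9.7]
grip_width: 0.0494
finger_force: 65.1
```

send_rows([
  [[0,0.5,0],[0,0,0],-1],
  [[0,1,0],[0,0,0],-1],
  [[0,1,0],[0,0,0],-1],
])

```text
clock: 9.0
position: [0.5362, -0.1967, 0.0483]
tool_rot: [3.141, 0.0, 1.469]
force: [-2.9, 0.2, 9.5]
grip_width: 0.0496
finger_force: 65.1
```

send_rows([
  [[0,0.5,0],[0,0,0],-1],
  [[0,1,0],[0,0,0],-1],
  [[0,1,0],[0,0,0],-1],
])

```text
clock: 9.3
position: [0.5372, -0.1968, 0.0483]
tool_rot: [3.141, 0.0, 1.469]
force: [-2.4, 0.5, 9.1]
grip_width: 0.0495
finger_force: 65.1
```

send_rows([
  [[0,0.5,0],[0,0,0],-1],
  [[0,1,0],[0,0,0],-1],
  [[0,1,0],[0,0,0],-1],
])

```text
clock: 9.6
position: [0.5382, -0.1969, 0.0483]
tool_rot: [3.141, 0.0, 1.469]
force: [-2.7, 0.3, 9.4]
grip_width: 0.0495
finger_force: 65.1
```

send_rows([
  [[0,0.4,0],[0,0,0],-1],
  [[0,0.7,0],[0,0,0],-1],
  [[0,0.7,0],[0,0,0],-1],
])

```text
clock: 9.9
position: [0.5388, -0.197, 0.0483]
tool_rot: [3.141, 0.0, 1.469]
force: [-3.3, 0.6, 10.5]
grip_width: 0.0492
finger_force: 65.1
```

send_rows([
  [[0,0.4,0],[0,0,0],-1],
  [[0,0.7,0],[0,0,0],-1],
  [[0,0.7,0],[0,0,0],-1],
])

```text
clock: 10.2
position: [0.5392, -0.197, 0.0483]
tool_rot: [-3.141, 0.0, 1.469]
force: [-5.9, -0.0, 12.5]
grip_width: 0.0497
finger_force: 65.3
```

send_rows([
  [[0,0.4,0],[0,0,0],-1],
  [[0,0.7,0],[0,0,0],-1],
  [[0,0.7,0],[0,0,0],-1],
])

```text
clock: 10.5
position: [0.5393, -0.197, 0.0483]
tool_rot: [-3.14, 0.001, 1.469]
force: [-10.9, 2.3, 16.6]
grip_width: 0.0494
finger_force: 65.9
```

Touching the long fence. I'll ease off slightly and slide toward the short fence.

send_rows([
  [[0,-0.6,-0.3],[0,0,0],-1],
  [[1,-0.6,-0.3],[0,0,0],-1],
  [[2,-0.6,-0.3],[0,0,0],-1],
  [[2,-0.6,-0.3],[0,0,0],-1],
])

```text
clock: 10.9
position: [0.5394, -0.1957, 0.0484]
tool_rot: [-3.141, 0.001, 1.468]
force: [-4.9, -2.5, 7.6]
grip_width: 0.0494
finger_force: 64.8
```

send_rows([
  [[0.5,0,0],[0,0,0],-1],
  [[1,0,0],[0,0,0],-1],
  [[1,0,0],[0,0,0],-1],
])

```text
clock: 11.2
position: [0.5395, -0.1948, 0.0484]
tool_rot: [-3.141, 0.001, 1.468]
force: [-4.8, -4.4, 8.6]
grip_width: 0.0491
finger_force: 64.8
```

send_rows([
  [[0.5,0,0],[0,0,0],-1],
  [[1,0,0],[0,0,0],-1],
  [[1,0,0],[0,0,0],-1],
])

```text
clock: 11.5
position: [0.5396, -0.1938, 0.0484]
tool_rot: [-3.141, 0.001, 1.468]
force: [-3.7, -3.5, 7.8]
grip_width: 0.0492
finger_force: 64.8
```

send_rows([
  [[0.5,0,0],[0,0,0],-1],
  [[1,0,0],[0,0,0],-1],
  [[1,0,0],[0,0,0],-1],
])

```text
clock: 11.8
position: [0.5396, -0.1928, 0.0483]
tool_rot: [-3.141, 0.001, 1.468]
force: [-4.6, -3.2, 8.0]
grip_width: 0.0496
finger_force: 64.8
```

send_rows([
  [[0.4,0,0],[0,0,0],-1],
  [[0.7,0,0],[0,0,0],-1],
  [[0.7,0,0],[0,0,0],-1],
])

```text
clock: 12.1
position: [0.5397, -0.1928, 0.0484]
tool_rot: [-3.141, 0.002, 1.468]
force: [-4.5, -6.6, 8.0]
grip_width: 0.0493
finger_force: 64.8
```

send_rows([
  [[0.4,0,0],[0,0,0],-1],
  [[0.7,0,0],[0,0,0],-1],
  [[0.7,0,0],[0,0,0],-1],
])

```text
clock: 12.4
position: [0.5397, -0.1927, 0.0485]
tool_rot: [-3.141, 0.003, 1.467]
force: [-5.2, -10.3, 7.1]
grip_width: 0.0488
finger_force: 64.8
```

Run:
```python
from h import *
s=observe();print(s['force'],s['moment'],s['tool_rot'],s['position'])
go(s['position'],84.16)
```

```text
[ -5.2104096  -10.29879879   7.10709585] [-2.14621515  1.14971869  0.04670783] [-3.14138643e+00  2.57601280e-03  1.46739506e+00] [ 0.53968764 -0.19270734  0.04845044]
d [0. 0. 0.] w [-0.01  0.15 -0.08]
```

send_rows([
  [[0,0,0.4],[0,0.1,0],-1],
  [[0,0.4,0.6],[0,0.15,0],-1],
  [[0,0.8,0.6],[0,0.15,0],-1],
  [[0,0.8,0.6],[0,0.15,0],-1],
  [[0,0.8,0.6],[0,0.15,0],-1],
], newtons=80)

```text
clock: 12.9
position: [0.5397, -0.1928, 0.0484]
tool_rot: [-3.14, 0.0, 1.467]
force: [-13.9, -8.6, 25.2]
grip_width: 0.0494
finger_force: 81.7
```

Run:
```python
from h import *
s=observe();print(s['force'],s['moment'],s['tool_rot'],s['position'])
```

```text
[-13.91983638  -8.59847648  25.15356901] [-1.76358425  2.99661267  0.01247786] [-3.14003349e+00  4.52029736e-04  1.46716380e+00] [ 0.53974484 -0.1928091   0.04836967]
```

send_rows([
  [[0,0,0],[0,0,-0.3],-1],
  [[0,0,0],[0,0,-0.3],-1],
  [[0,0,0],[0,0,-0.3],-1],
])

```text
clock: 13.2
position: [0.5397, -0.1929, 0.0484]
tool_rot: [-3.14, 0.0, 1.472]
force: [-14.0, -8.7, 25.4]
grip_width: 0.0493
finger_force: 81.5
```

Run:
```python
from h import *
s=observe();print(s['force'],s['moment'],s['tool_rot'],s['position'])
```

```text
[-14.02934506  -8.67387915  25.41559016] [-1.64692791  3.09119104 -0.60397626] [-3.14000410e+00  2.83822824e-04  1.47158395e+00] [ 0.53971667 -0.19285569  0.04835154]
```

send_rows([
  [[0,0,0],[0,0,0.3],-1],
  [[0,0,0],[0,0,0.6],-1],
  [[0,0,0],[0,0,0.6],-1],
  [[0,0,0],[0,0,0.6],-1],
])

```text
clock: 13.6
position: [0.5397, -0.1929, 0.0484]
tool_rot: [-3.14, 0.001, 1.463]
force: [-15.6, -8.1, 25.1]
grip_width: 0.0493
finger_force: 81.6
```

Run:
```python
from h import *
s=observe();print(s['force'],s['moment'],s['tool_rot'],s['position'])
```

```text
[-15.61732281  -8.09231686  25.09543807] [-1.76012994  3.15511605  0.68789111] [-3.14002374e+00  6.91188348e-04  1.46266002e+00] [ 0.53971751 -0.1928592   0.04836278]
```

The yaw moment is symmetric around the earlier yaw, so the block was flush there. I'll return to it and set the final push.

send_rows([
  [[0,0,0],[0,0,-0.3],-1],
  [[0.5,0,-0.1],[0,0.05,-0.3],-1],
  [[1.0,0.2,-0.2],[0,0.1,-0.3],-1],
  [[1.0,0.2,-0.2],[0,0.1,-0.3],-1],
  [[1.0,0.2,-0.2],[0,0.1,-0.3],-1],
])

```text
clock: 14.1
position: [0.5397, -0.1927, 0.0484]
tool_rot: [-3.14, -0.0, 1.467]
force: [-14.8, -13.2, 21.2]
grip_width: 0.0493
finger_force: 81.2
```

Run:
```python
from h import *
t=grab_frame("top");d=grab_frame("side")
s=observe();print(s['clock'],s['force'],s['moment'],s['tool_rot'],s['position'],s['qd'].round(4))
cv2.imwrite("pics/c3.png",np.hstack([cv2.resize(t[210:380,370:530],(400,425),interpolation=2),cv2.resize(d[170:290,350:463],(400,425),interpolation=2)]))
```

```text
14.2 [-14.63173989 -13.22294172  21.19027044] [-2.94729409  3.00610722  0.16940224] [-3.13966616e+00 -3.93371563e-04  1.46657189e+00] [ 0.53975501 -0.1927292   0.04837414] [-0.0005  0.0009 -0.0018 -0.0013 -0.0008  0.0015  0.0001]
```

View pics/c3.png

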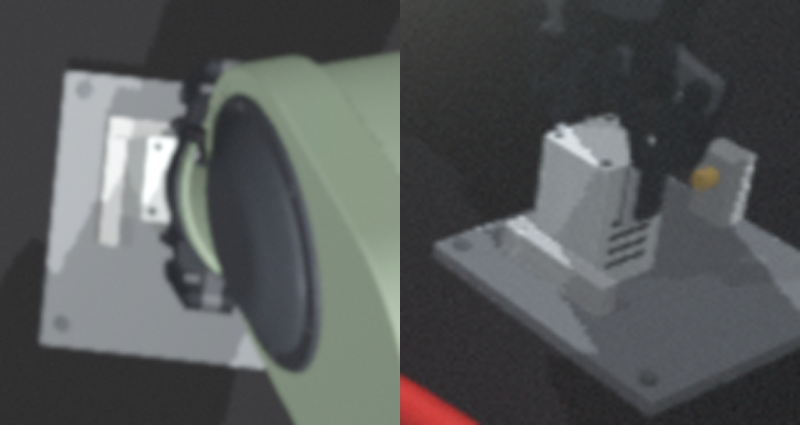

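The block sits upright in the corner against the short fence, vents facing plate -x and port side toward the hose tail. I'll trim out the last 0.1° of tilt and then hand in.

send_rows([
  [[0,0,0],[-0.1,0,-0.05],-1],
  [[0,0,0],[-0.1,0,-0.05],-1],
  [[0,0,0],[-0.1,0,-0.05],-1],
  [[0,0,0],[-0.1,0,-0.05],-1],
  [[0,0,0],[-0.1,0,-0.05],-1],
])

```text
clock: 14.7
position: [0.5397, -0.1927, 0.0484]
tool_rot: [-3.141, -0.0, 1.467]
force: [-13.2, -12.1, 21.3]
grip_width: 0.0492
finger_force: 81.0
```

Run:
```python
from h import *
s=observe();print(s['clock'],s['force'],s['moment'],s['tool_rot'],s['position'])
f=s['force']
if -30<f[0]<-8 and -30<f[1]<-8 and 5<f[2]<35 and abs(abs(s['tool_rot'][0])-np.pi)<.002: print(job_done())
```

```text
14.7 [-13.22298859 -12.10453527  21.33649774] [-2.78453347e+00  3.23036259e+00  2.47862486e-03] [-3.14133816e+00 -3.84240652e-04  1.46731600e+00] [ 0.53973514 -0.19272804  0.04837273]
the job is handed in; nothing more can be done
None
```

Handed in at 14.7 s: the block stands flat in the corner with its port toward the hose tail, still gripped (81 N) and pressed against the long and short fences with about 13 N and 12 N; the jar, screwdriver and adapter were not touched.

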